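# Pry the spring clip off a wheel axle with a hooked pick

### The job

Take the hooked pick from its rest, hook its tip into the eye of the brass spring clip on the wheel's axle, and gently pull the clip straight out of its groove until it has let go of the axle and lies at the rim of the cup. Feel your way, as the clip's height is not known, and never force the pick against the wheel. Then set the pick back upright in its rest, hook between the rails as before, and let go; keep the gripper off the wheel and leave the things around it alone.

Things in the scene. Friction and masses are not known exactly. Their poses are not given: they have to be found in the camera images.
- pick: Loose hooked pick, 0.07 to 0.12 kg, standing upright in the rest. Origin at the centre of its green grip, +z up, +x the way its hook is cranked forward. Grip: flat-sided upright bar 30 mm (x) by 14 mm (y), from z = -26 to +22 mm. Under it a black flange 46 x 30 x 4 mm (underside z = -30 mm), then a 6 mm steel shank down to z = -46 mm, cranked 22 mm forward and bent down again to the tip.
- pick_tip (a point): Lowest point of the pick's downturned hook, 22 mm ahead (x) of the pick's origin and 72 mm below it. The last 20 mm above it are a straight round bar 4 mm thick with a rounded end. About 14 mm above the bench while in the rest.
- rest: Fixed grey rest: base 84 x 50 x 8 mm with two upright rails along x, 76 mm long, each 8 mm thick, 14 mm apart, tops 56 mm above the bench, raised lips (8 mm) at their ends from 30 mm out. Origin on the bench under the middle. The pick's shank and hook hang between the rails and its flange lies on them: its origin is then 86 mm above the rest's origin, its +x along the rest's +x.
- wheel: Fixed drive wheel lying flat on a bolted 96 x 96 mm stand: black tyre 104 mm in diameter, top 48 mm above the bench. Origin on the bench under the axle, +z up. A brass spring clip holds the axle; its tail with an eye points to the wheel's -x, the way it is pulled out.
- cup_base (a point): Point on the axle line 50 mm above the bench, a mark fixed to the stand. Round the axle sits a rigid, unyielding aluminium cup, 80 mm in diameter with a 2.5 mm rim. Its flat floor lies 0 to 12 mm above this point, differently each time (hidden spacers) and not measured; axle end and clip go with it. Axle: 10 mm neck, 16 mm head, its top 12 mm above the cup floor.
- eye_base (a point): Point 50 mm above the bench under the centre of the seated clip's eye, at the wheel's x = -14.5 mm, y = 0; fixed to the stand. The eye is 8 mm long (x) and 9 mm wide (y), open down to the cup floor, which is 0 to 12 mm above this point. The clip lies on that floor, its top 4.2 mm above it. Around the eye: outer bar 4 mm, side bars 4 mm, inner bar 5.5 mm wide.
- clip (a joint): How far the clip is pulled out along the wheel's -x, in m: 0 in its groove, 0.014 against the cup's rim (rigid stop). Its sprung jaws pull it back below 0.007, with at most about 6 N, so grip the pick firmly, and push it on outward above that; from about 0.012 on it stays where it is left.
- small_jar: Loose amber jar with black cap, 21 mm diameter, 32 mm high, beside the wheel. Origin under its centre. Not to be moved.
- heat_sink: Loose finned aluminium heat sink, 32 x 32 x 20 mm, beside the wheel. Origin under its centre. Not to be moved.
- loupe: Loose black loupe, 34 mm diameter, 25 mm high, beside the rest. Origin under its centre. Not to be moved.

How it is judged:
By the outcome, as a careful person would: the job done as asked, in the order asked, and still so for the second after the job is handed in, with the robot touching nothing.
It also fails if it takes over 59 s, if anything falls off the work surface, if the arm or the gripper's body presses on something with over 40 N, if the wrist force passes 120 N, or if a joint passes its speed limit or range.

### The arm

A 6-joint arm with a two-finger parallel gripper is mounted at the origin on a cart in front of the work surface, level with it; the furniture and walls round the work are solid. World frame = base frame: x ahead of the robot, y to its left, z up, the work surface at z = 0. Lengths are in mm, angles in degrees, forces in N, time in s.
With the tool pointing down it reaches from about 350 to 850 mm from the base axis. Payload 8.1 kg.
Tool frame: the origin (TCP) lies on the centre line of the jaws, within the pads' length; the fingertips stand 11 mm ahead of it and the grasp point (between the pads) lies 8 mm behind it; z points along the fingers, y is the direction in which the jaws open and shut (so a half turn about z gives the same grasp; the last joint's range is limited). The gripper opens to 85 mm and grips with 20 to 120 N. Pads are 22 mm wide; open, the fingers measure 114 mm over their backs; the gripper's body (76 mm by 85 mm) begins 54 mm behind the grasp point. The pads swing forward as they close: fully open they stand 13 mm farther back than shut.
Start: joints at [67.873, 7.471, 85.268, -0, 87.261, -4.893], TCP at [177.749, 573.071, 242.292] pointing down, gripper open.
Joint ranges: [-169.43, 169.43], [-51.17, 129.36], [1.28, 143.12], [-76.62, 256.62], [0, 156.53], [-152.29, 152.29]. Speed limits (degrees/s): [136.94, 136.94, 159.86, 180, 180, 180].

### API

Orientations are given as [roll, pitch, yaw] about the fixed x, y, z axes, in that order (R = Rz(yaw) Ry(pitch) Rx(roll)).
In Python, from bench import telemetry, viewer, r gives the robot as it stands.
- The arm moves only by the shell command python3 -m inch 'ROWS' [FORCE]. ROWS is JSON, a list of rows, each a list of 3 entries, a list of its own where there are three numbers: the shift along the tool's x, y, z in cm, then the turn, a rotation vector about the tool's x, y, z in rad, then the opening, from 0 (shut) to 1 (fully open). A call has 1 to 20 rows; each row is the pose to reach, as a shift and turn from the pose commanded when the call began, along the tool's axes at that moment; what a row does not reach only later rows make up. A row lasts 1/10 s, in which the tool goes at most 50 mm and 8.59 degrees, less where a joint would pass 70% of its speed; a pose out of reach is approached as far as the arm can. A call with a gripper value outside its range is refused whole. The fingers move at their own pace and stop on an object; FORCE is the grip in N (left out, the last holds). Time passes only in rows, so rows that repeat a pose let the fingers close. It gives the time, the measured TCP pose, the force and the opening at its end, in the units of the state.
- telemetry.sense(): the state, without advancing time (a new reading comes with each control period).
- viewer.snapshot(name): name is "side" or "top" or "wrist"; returns the picture (400x640x3 uint8, red, green, blue); there is no depth.
- viewer.camera_model(name): a dict with "fx", "fy", "cx", "cy" (pixels), "cam_to_world" (4x4, takes a point from camera to world coordinates); the wrist camera has in their place "mount" (4x4, takes a point from camera to tool coordinates, whose origin is the TCP and whose axes are the flange's). Camera axes: x right, y down, z forward; pixel columns grow to the right and rows downward; lengths in mm; the calibration is good to about 2 mm. A picture is of the moment at which its call begins: read the wrist's pose just before it. camera_model takes no time and is no camera call.
- r.hand_in(): hands the job in, once; it reports no verdict.
The state is a dict: "time": time; "joint_pos": joint angles; "qd": joint speeds; "joint_efforts": joint torques, N m; "tool_pos": TCP position; "tcp_rot": TCP orientation; "ft_force": force on the tool from outside, world axes, zero at the start; "wrist_torque": the same for the moment, N m; "finger_gap": finger opening in mm.
Only numpy, scipy, OpenCV 4.12 (cv2) and the standard library are available. Lean on these libraries where they do the work, as an engineer would, in place of code of your own. Each camera call takes 0.05 s, during which the arm holds its last target.

## Working session

There is one attempt and no reset: what is moved stays moved. The work goes in short steps, Python scripts to look and compute and a shell command to move; the robot and the scene stay as the last step left them, time stands still between calls to the robot, and variables do not carry over. Pictures are saved under pics/ and viewed, and the job is handed in when it is done.

```bash
ls; mkdir -p pics; cat > h.py <<'E'
import numpy as np, cv2
from bench import telemetry, viewer, r
from scipy.spatial.transform import Rotation as R
def snap(n,f):
    s=telemetry.sense(); im=viewer.snapshot(n); cv2.imwrite('pics/'+f,cv2.cvtColor(im,cv2.COLOR_RGB2BGR)); 
    return s,im
def cam(n,s=None):
    m=viewer.camera_model(n)
    if 'mount' in m:
        T=np.eye(4);T[:3,:3]=R.from_euler('xyz',s['tcp_rot'],degrees=True).as_matrix();T[:3,3]=s['tool_pos']
        return m,T@np.array(m['mount'])
    return m,np.array(m['cam_to_world'])
def ray(m,T,u,v):
    d=np.array([(u-m['cx'])/m['fx'],(v-m['cy'])/m['fy'],1]); d=T[:3,:3]@d
    return T[:3,3],d/np.linalg.norm(d)
def plane(m,T,u,v,z):
    o,d=ray(m,T,u,v); return o+d*(z-o[2])/d[2]
def proj(m,T,p):
    q=np.linalg.inv(T)@np.append(p,1); return m['fx']*q[0]/q[2]+m['cx'],m['fy']*q[1]/q[2]+m['cy']
E
python3 - <<'E'
from h import *
s=telemetry.sense();print(s)
for n in('top','side','wrist'):
    s,im=snap(n,n+'0.png');m,T=cam(n,s);print(n,m['fx'],m['cx'],m['cy'],T.round(2).tolist())
E
```

```text
pics
{'time': 0.0, 'joint_pos': array([ 6.78714043e+01,  7.51600792e+00,  8.53300784e+01, -5.93540996e-04,
        8.72625282e+01, -4.89248051e+00]), 'qd': array([-0.00516639,  0.0117651 ,  0.01181983, -0.01642268, -0.00938776,
       -0.04694456]), 'joint_efforts': array([-8.42337286e-04, -5.69385445e+01, -5.00554597e+01, -3.01971077e-04,
        1.46097873e-02, -4.83468591e-05]), 'tool_pos': array([177.55743984, 572.55822063, 241.22738796]), 'tcp_rot': array([-1.79891731e+02, -8.67266027e-03,  1.62763906e+02]), 'ft_force': array([ 1.4574996 , -0.21130732, -0.73702769]), 'wrist_torque': array([-0.00574264, -0.04485875, -0.0104845 ]), 'finger_gap': 85.40972287730128}
top 476.7505275682067 321.4732640506916 196.6081977071018 [[-0.08, -0.97, 0.21, 272.68], [-1.0, 0.08, -0.02, 87.39], [0.0, -0.21, -0.98, 1415.84], [0.0, 0.0, 0.0, 1.0]]
side 396.1612296109973 322.86578229767986 195.16796877986482 [[-0.99, -0.07, 0.09, 464.31], [-0.11, 0.64, -0.76, 840.07], [-0.0, -0.76, -0.64, 725.76], [0.0, 0.0, 0.0, 1.0]]
wrist 290.8474029109411 321.72858141894426 201.4266731884711 [[0.3, 0.91, 0.27, 107.57], [0.96, -0.28, -0.09, 595.52], [-0.0, 0.29, -0.96, 372.62], [0.0, 0.0, 0.0, 1.0]]
```

View pics/top0.png

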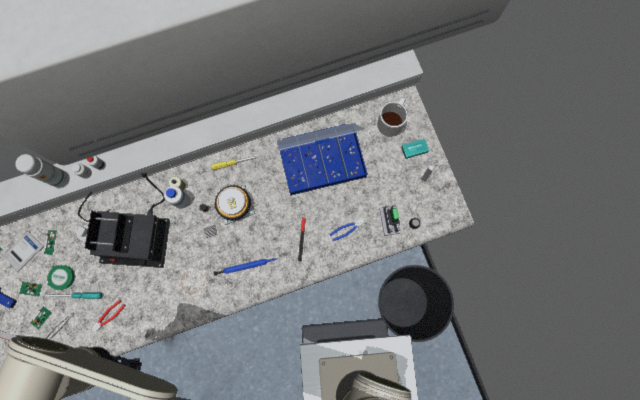

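View pics/side0.png

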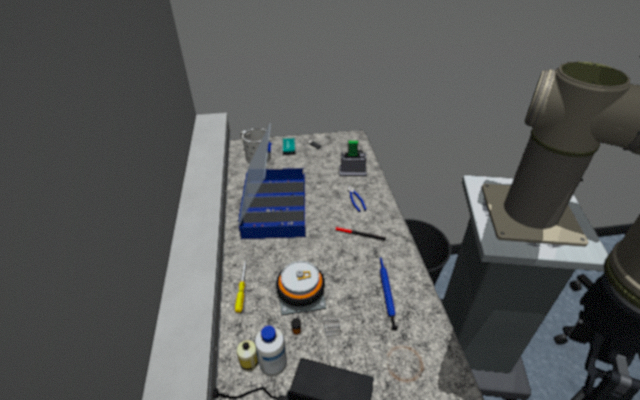

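View pics/wrist0.png

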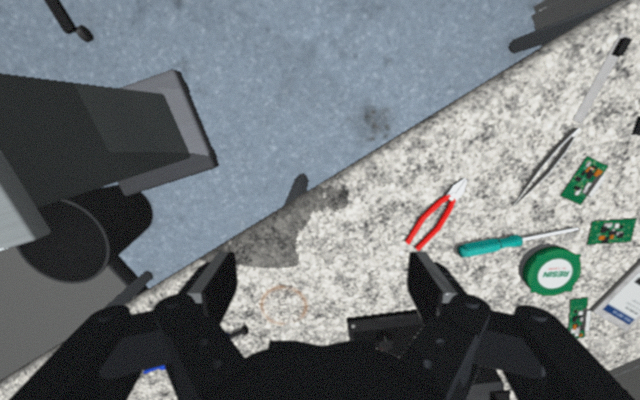

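The top view shows the rest and pick at about (392,218), the loupe at (415,223), the wheel at (233,203), the jar at (205,208) and the heat sink at (210,230). Next I'll measure and zoom in.

```bash
python3 - <<'E'
from h import *
m,T=cam('top')
for n,u,v,z in [('rest',391,220,30),('pickgrip',396,213,90),('wheel',233,203,55),('loupe',415,223,12),('jar',205,208,16),('hs',210,230,10)]:
    print(n,plane(m,T,u,v,z).round(0))
ms,Ts=cam('side')
print(plane(ms,Ts,353,148,90),plane(ms,Ts,301,280,55))
im=cv2.imread('pics/top0.png')
a=cv2.resize(im[190:250,370:430],None,fx=6,fy=6,interpolation=cv2.INTER_CUBIC)
b=cv2.resize(im[170:250,190:270],None,fx=4.5,fy=4.5,interpolation=cv2.INTER_CUBIC)
cv2.imwrite('pics/topz.png',np.hstack([a,b]))
im=cv2.imread('pics/side0.png')
a=cv2.resize(im[130:190,325:385],None,fx=6,fy=6,interpolation=cv2.INTER_CUBIC)
b=cv2.resize(im[255:345,265:355],None,fx=4,fy=4,interpolation=cv2.INTER_CUBIC)
cv2.imwrite('pics/sidez.png',np.hstack([a,b]))
E
```

```text
rest [ 480. -138.   30.]
pickgrip [ 490. -145.   90.]
wheel [565. 318.  55.]
loupe [ 468. -211.   12.]
jar [565. 409.  16.]
hs [499. 398.  10.]
[ 487.67689161 -129.68428475   90.        ] [569.69286779 328.6224958   55.        ]
```

View pics/topz.png

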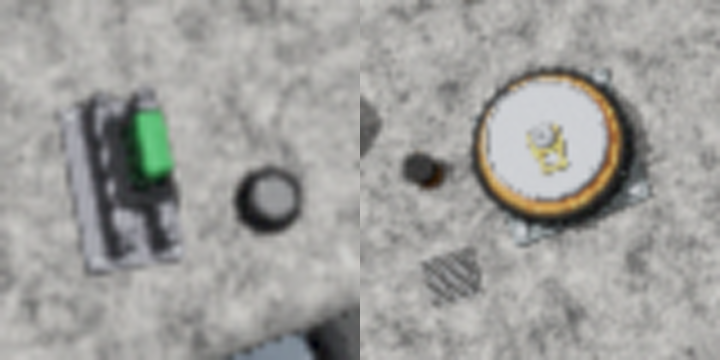

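View pics/sidez.png

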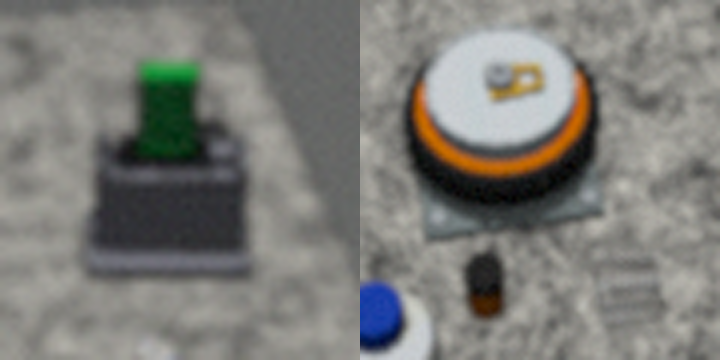

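```bash
python3 -m inch '[[[-4.76,-1.12,0],[0,0,-0.048],1],[[-9.52,-2.24,0],[0,0,-0.096],1],[[-14.3,-3.36,0],[0,0,-0.144],1],[[-19,-4.48,0],[0,0,-0.192],1],[[-23.8,-5.6,0],[0,0,-0.24],1],[[-28.6,-6.7,0],[0,0,-0.288],1],[[-33.3,-7.84,0],[0,0,-0.336],1],[[-38,-8.96,0],[0,0,-0.384],1],[[-42.8,-10.1,0],[0,0,-0.432],1],[[-47.6,-11.2,0],[0,0,-0.48],1],[[-47.6,-11.2,0],[0,0,-0.48],1],[[-47.6,-11.2,0],[0,0,-0.48],1],[[-47.6,-11.2,0],[0,0,-0.48],1]]'
python3 - <<'E'
from h import *
s,im=snap('wrist','w1.png');print(s['tool_pos'],s['tcp_rot'],s['time'])
E
```

```text
time: 1.45
tool_pos: [598.4, 325.6, 241.9]
tcp_rot: [180.0, -0.1, -169.7]
ft_force: [-0.0, -0.5, 0.3]
finger_gap: 85.5
[598.41511272 325.62934393 241.93496716] [ 1.79985446e+02 -5.33861295e-02 -1.69721815e+02] 1.45
```

View pics/w1.png

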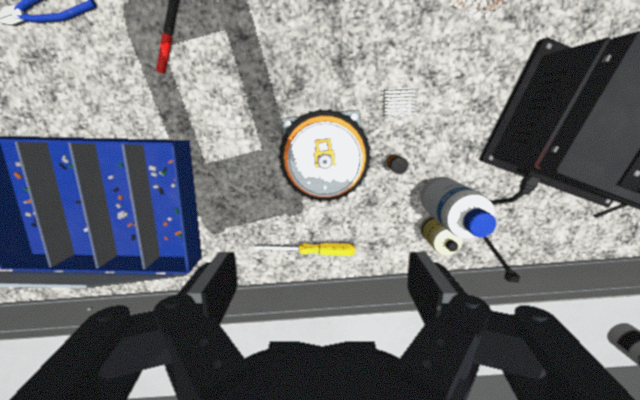

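```bash
python3 -m inch '[[[2,0,4],[0,0,0],1],[[2,0,8],[0,0,0],1],[[2,0,11],[0,0,0],1],[[2,0,11],[0,0,0],1],[[2,0,11],[0,0,0],1],[[2,0,11],[0,0,0],1]]'
python3 - <<'E'
from h import *
m,T=cam('wrist',telemetry.sense());print(plane(m,T,300,290,0))
s,im=snap('wrist','w2.png');print(s['tool_pos'],s['tcp_rot'],s['time'])
cv2.imwrite('pics/w2z.png',cv2.resize(cv2.imread('pics/w2.png')[80:330,180:480],None,fx=2.4,fy=2.4,interpolation=cv2.INTER_CUBIC))
E
```

```text
time: 2.1
tool_pos: [580.7, 322.8, 135.6]
tcp_rot: [179.9, 0.2, -169.7]
ft_force: [-0.2, 0.2, -0.4]
finger_gap: 85.6
[688.5100304  319.83378392   0.        ]
[580.6883237  322.765748   135.55197219] [ 179.93648289    0.24252698 -169.68640342] 2.1
```

View pics/w2z.png

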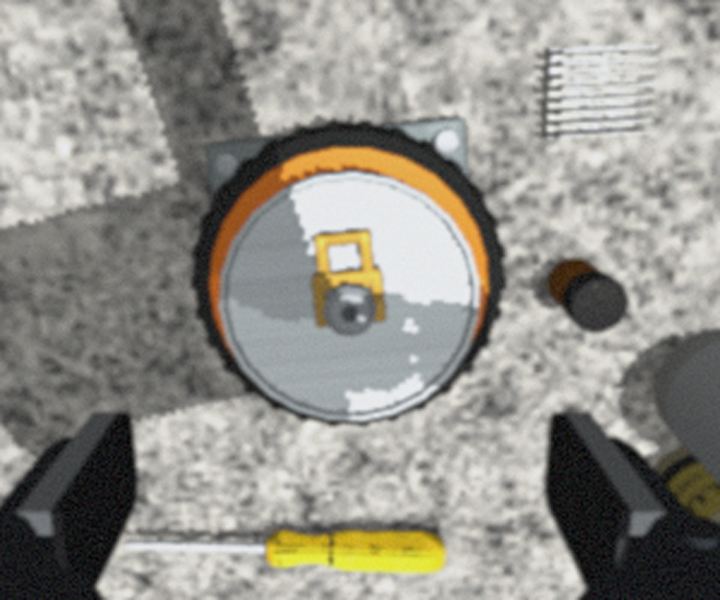

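```bash
cat > eye.py <<'E'
from h import *
def eye(im):
    hsv=cv2.cvtColor(im,cv2.COLOR_RGB2HSV)
    roi=np.zeros(im.shape[:2],np.uint8)
    mk=cv2.inRange(hsv,(15,90,60),(32,255,255))
    n,l,st,c=cv2.connectedComponentsWithStats(mk)
    return mk,st,c
E
python3 - <<'E'
from h import *
from eye import eye
s,im=snap('wrist','w3.png');print(s['tool_pos'],s['tcp_rot'],s['time'],s['qd'].round(2))
mk,st,c=eye(im)
for a,b in zip(st,c):
    if a[4]>30: print(a,b)
cs,h=cv2.findContours(mk,cv2.RETR_CCOMP,cv2.CHAIN_APPROX_NONE)
m,T=cam('wrist',s)
for q,hh in zip(cs,h[0]):
    if hh[3]>=0 and cv2.contourArea(q)>40:
        M=cv2.moments(q);u,v=M['m10']/M['m00'],M['m01']/M['m00'];print('hole',u,v,cv2.contourArea(q),cv2.minAreaRect(q),plane(m,T,u,v,60))
g=cv2.cvtColor(im,cv2.COLOR_RGB2GRAY)
print(plane(m,T,325.4,208.3,68),plane(m,T,325.4,208.3,62))
cv2.imwrite('pics/w3z.png',np.hstack([cv2.resize(cv2.imread('pics/w3.png')[160:240,290:360],None,fx=5,fy=5,interpolation=cv2.INTER_CUBIC),cv2.cvtColor(cv2.resize(mk[160:240,290:360],None,fx=5,fy=5),8)]))
E
```

```text
[580.96957815 322.67200327 135.72144568] [ 179.92914792    0.2704161  -169.70069155] 2.15 [-0.31  0.04 -0.03  0.05 -0.2   0.02]
[     0      0    640    400 252987] [319.13065493 199.04827521]
[297 140  88  62 926] [345.25485961 156.87580994]
[311 176  29  39 497] [323.91549296 191.94768612]
[410 189  15  14  58] [415.89655172 193.77586207]
[459 273  27  23 337] [470.91691395 283.82789318]
[ 290  300   76   19 1186] [329.24620573 308.41652614]
hole 323.14367816091954 186.45977011494253 174.0 ((323.0, 186.5), (16.0, 13.0), -0.0) [558.99549954 320.53277262  60.        ]
[572.65469393 324.63811832  68.        ] [574.60191505 325.07617573  62.        ]
```

View pics/w3z.png

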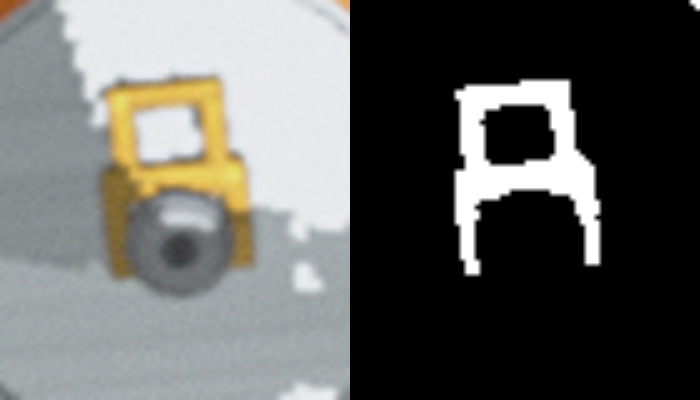

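The eye is at about pixel (323,186.5), which puts it near (559,320.5). The axle is near (573.5,325), so the wheel's yaw is about 17°. Next I'll look at the rest.

```bash
python3 -m inch '[[[0.5,-2,-5],[0,0,0.02],1],[[1.5,-6,-8],[0,0,0.04],1],[[2.6,-11,-8],[0,0,0.06],1],[[3.7,-15.5,-8],[0,0,0.08],1],[[4.9,-20.2,-8],[0,0,0.1],1],[[6,-25,-8],[0,0,0.12],1],[[7.2,-29.8,-8],[0,0,0.145],1],[[8.3,-34.5,-7],[0,0,0.145],1],[[9.5,-39.3,-6.5],[0,0,0.145],1],[[10.3,-43,-6.5],[0,0,0.145],1],[[10.8,-45.1,-6.5],[0,0,0.145],1],[[10.8,-45.1,-6.5],[0,0,0.145],1],[[10.8,-45.1,-6.5],[0,0,0.145],1]]'
python3 - <<'E'
from h import *
s,im=snap('wrist','r1.png');print(s['tool_pos'],s['tcp_rot'],s['time'])
E
```

```text
time: 3.5
tool_pos: [554.2, -141.9, 198.7]
tcp_rot: [-180.0, 0.1, -178.1]
ft_force: [0.8, 0.0, 0.5]
finger_gap: 85.6
[ 554.20288489 -141.94163411  198.69356417] [-1.79979923e+02  1.18937852e-01 -1.78121344e+02] 3.5
```

View pics/r1.png

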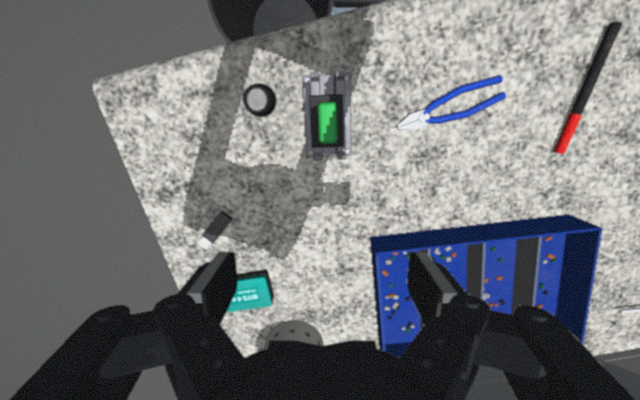

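```bash
cat > pk.py <<'E'
from h import *
s,im=snap('wrist','r2.png');m,T=cam('wrist',s)
hsv=cv2.cvtColor(im,cv2.COLOR_RGB2HSV)
mk=cv2.inRange(hsv,(45,120,40),(80,255,255));
n,l,st,c=cv2.connectedComponentsWithStats(mk)
i=1+np.argmax(st[1:,4]);print(st[i],c[i])
top=((l==i)).astype(np.uint8)
cs,_=cv2.findContours(top,cv2.RETR_EXTERNAL,cv2.CHAIN_APPROX_NONE)
rr=cv2.minAreaRect(cs[0]);bp=cv2.boxPoints(rr);print(rr)
for p in bp: print(p,plane(m,T,*p,108).round(1))
x,y=int(c[i][0]),int(c[i][1])
cv2.imwrite('pics/r2z.png',cv2.resize(cv2.imread('pics/r2.png')[y-60:y+60,x-60:x+60],None,fx=5,fy=5,interpolation=cv2.INTER_CUBIC))
print(x-60,y-60,s['tool_pos'],s['tcp_rot'])
E
python3 pk.py
```

```text
[316 101  21  43 801] [326.18601748 122.39325843]
((326.0, 122.0), (20.0, 42.0), 0.0)
[316. 143.] [ 502.1 -146.5  108. ]
[316. 101.] [ 472.3 -147.4  108. ]
[336. 101.] [ 471.8 -133.   108. ]
[336. 143.] [ 501.6 -131.6  108. ]
266 62 [ 554.17540314 -141.18949799  198.41529855] [-1.79990623e+02  9.61582900e-02 -1.78053821e+02]
```

View pics/r2z.png

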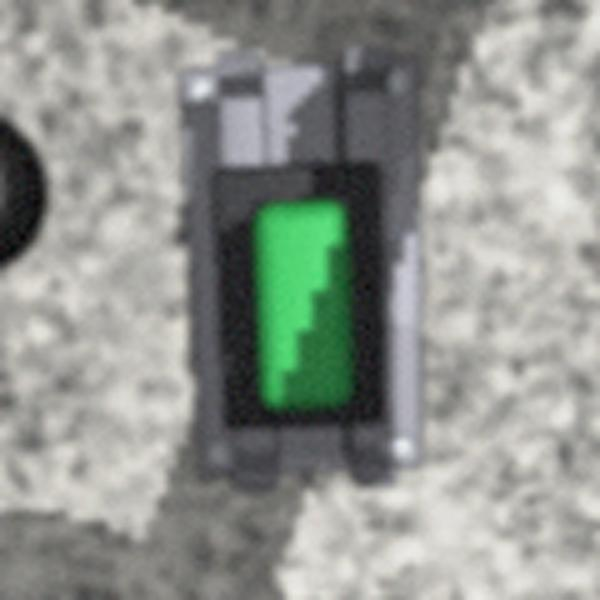

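```bash
python3 -m inch '[[[3.4,0.2,1],[0,0,-0.035],1],[[6.7,0.42,3],[0,0,-0.035],1],[[6.7,0.42,5],[0,0,-0.035],1],[[6.7,0.42,7.5],[0,0,-0.035],1],[[6.7,0.42,10],[0,0,-0.035],1],[[6.7,0.42,12],[0,0,-0.035],1],[[6.7,0.42,12],[0,0,-0.035],1],[[6.7,0.42,12],[0,0,-0.035],1],[[6.7,0.42,12],[0,0,-0.035],1]]'
python3 - <<'E'
from h import *
s,im=snap('wrist','g1.png');print(s['tool_pos'],s['tcp_rot'],s['ft_force'])
E
```

```text
time: 4.5
tool_pos: [487.7, -139.6, 79.0]
tcp_rot: [-179.9, 0.1, -176.0]
ft_force: [0.4, -0.5, 0.7]
finger_gap: 85.5
[ 487.74976771 -139.55237252   79.00246921] [-1.79939813e+02  1.26962634e-01 -1.75985054e+02] [ 0.41233304 -0.54062949  0.7043784 ]
```

View pics/g1.png

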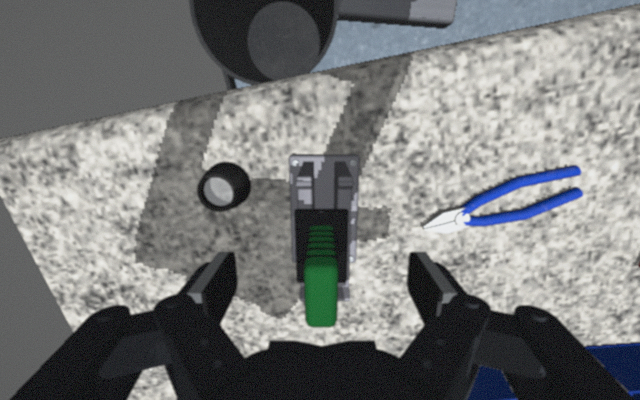

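The grip is centred between the open jaws, at u≈321. I'll close on it.

```bash
python3 -m inch '[[[0,0,0],[0,0,0],0.3],[[0,0,0],[0,0,0],0.2],[[0,0,0],[0,0,0],0],[[0,0,0],[0,0,0],0],[[0,0,0],[0,0,0],0],[[0,0,0],[0,0,0],0],[[0,0,0],[0,0,0],0],[[0,0,0],[0,0,0],0]]' 100
python3 -c "
from h import *
s,im=snap('wrist','g2.png');print(s['tool_pos'],s['tcp_rot'],s['ft_force'],s['wrist_torque'])"
```

```text
time: 5.35
tool_pos: [486.7, -139.7, 77.5]
tcp_rot: [-180.0, 0.0, -176.0]
ft_force: [0.2, 0.3, 3.0]
finger_gap: 13.0
[ 486.71962633 -139.73456943   77.52877611] [-1.79987076e+02  2.23246946e-02 -1.76036097e+02] [0.20488064 0.28918241 3.01681671] [ 0.04408877  0.05436769 -0.06596873]
```

View pics/g2.png

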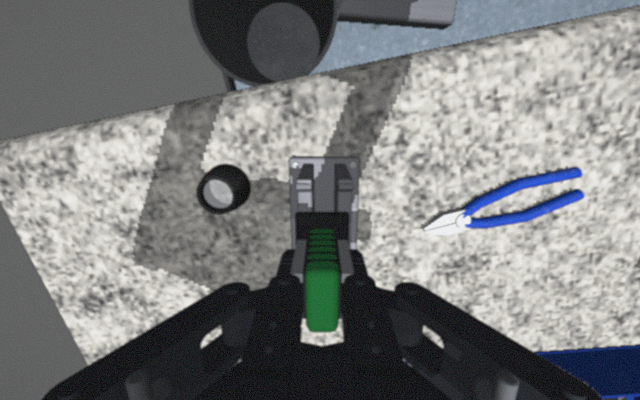

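```bash
python3 -m inch '[[[0,0,-1],[0,0,0],0],[[0,0,-2.5],[0,0,0],0],[[0,0,-4],[0,0,0],0],[[0,0,-6],[0,0,0],0],[[0,0,-8],[0,0,0],0],[[0,0,-10],[0,0,0],0],[[0,0,-10],[0,0,0],0],[[0,0,-10],[0,0,0],0],[[0,0,-10],[0,0,0],0]]' 110
python3 -c "
from h import *
s,im=snap('wrist','l1.png');print(s['tool_pos'],s['tcp_rot'],s['ft_force'],s['wrist_torque'])
s,im=snap('side','l1s.png')
a=cv2.resize(cv2.imread('pics/l1s.png')[60:190,290:420],None,fx=4,fy=4,interpolation=cv2.INTER_CUBIC);cv2.imwrite('pics/l1sz.png',a)"
```

```text
time: 6.3
tool_pos: [485.9, -139.4, 176.3]
tcp_rot: [180.0, -0.1, -176.0]
ft_force: [0.0, 0.4, -0.1]
finger_gap: 12.7
[ 485.93514672 -139.392991    176.34388324] [ 1.79965961e+02 -7.23843814e-02 -1.76036128e+02] [ 0.00467188  0.35441559 -0.14230353] [ 0.005262   -0.00518081 -0.01210264]
```

View pics/l1.png

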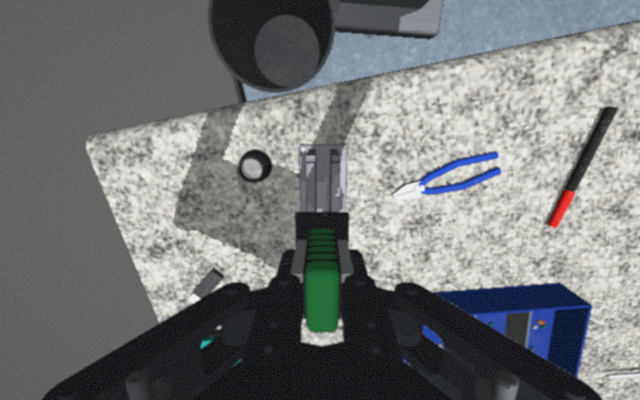

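View pics/l1sz.png

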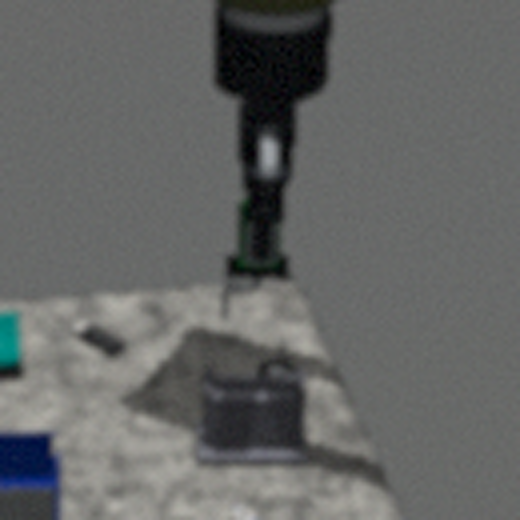

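The side view shows the hook cranked towards world +x, so from this grasp the flange hides the tip from the wrist camera. I'll set the pick back down and regrasp it with the tool turned 180°, so the tip is in view.

```bash
python3 -m inch '[[[0,0,2],[0,0,0],0],[[0,0,4],[0,0,0],0],[[0,0,6],[0,0,0],0],[[0,0,7.5],[0,0,0],0],[[0,0,8.7],[0,0,0],0],[[0,0,9.4],[0,0,0],0],[[0,0,9.8],[0,0,0],0],[[0,0,9.95],[0,0,0],0],[[0,0,9.95],[0,0,0],0],[[0,0,9.95],[0,0,0],0.3],[[0,0,9.95],[0,0,0],0.6],[[0,0,9.95],[0,0,0],1],[[0,0,9.95],[0,0,0],1],[[0,0,9.95],[0,0,0],1],[[0,0,9.95],[0,0,0],1]]'
python3 -c "
from h import *
s,im=snap('wrist','p1.png');print(s['tool_pos'],s['tcp_rot'],s['ft_force'],s['finger_gap'])
cv2.imwrite('pics/p1z.png',cv2.imread('pics/p1.png')[120:350,200:440])"
```

```text
time: 7.9
tool_pos: [486.5, -139.6, 77.9]
tcp_rot: [-180.0, 0.0, -176.0]
ft_force: [0.9, 0.5, 0.5]
finger_gap: 85.4
[ 486.54363847 -139.61727124   77.85272384] [-1.79997589e+02  3.51129064e-03 -1.76032984e+02] [0.88410262 0.46598518 0.531618  ] 85.4452300972635
```

View pics/p1z.png

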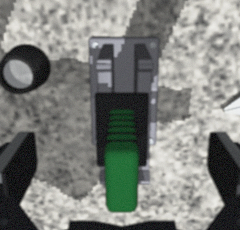

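```bash
python3 -m inch '[[[0,0,-1.5],[0,0,0.03],1],[[0,0,-3],[0,0,0.15],1],[[0,0,-3],[0,0,0.29],1],[[0,0,-3],[0,0,0.43],1],[[0,0,-3],[0,0,0.57],1],[[0,0,-3],[0,0,0.71],1],[[0,0,-3],[0,0,0.85],1],[[0,0,-3],[0,0,0.99],1],[[0,0,-3],[0,0,1.13],1],[[0,0,-3],[0,0,1.27],1],[[0,0,-3],[0,0,1.41],1],[[0,0,-3],[0,0,1.571],1]]' && python3 -m inch '[[[0,0,0],[0,0,0.14],1],[[0,0,0],[0,0,0.28],1],[[0,0,0],[0,0,0.42],1],[[0,0,0],[0,0,0.56],1],[[0,0,0],[0,0,0.7],1],[[0,0,0],[0,0,0.84],1],[[0,0,0],[0,0,0.98],1],[[0,0,0],[0,0,1.12],1],[[0,0,0],[0,0,1.26],1],[[0,0,0],[0,0,1.4],1],[[0,0,0],[0,0,1.5],1],[[0,0,0],[0,0,1.571],1],[[0,0,0],[0,0,1.571],1],[[0,0,0],[0,0,1.571],1]]'
python3 -c "
from h import *
s,im=snap('wrist','p2.png');print(s['tool_pos'],s['tcp_rot'],s['ft_force'],s['finger_gap'])"
```

```text
time: 9.15
tool_pos: [487.0, -139.8, 109.1]
tcp_rot: [179.9, 0.0, 94.2]
ft_force: [-0.1, -0.3, -0.6]
finger_gap: 85.4
time: 10.55
tool_pos: [486.8, -139.7, 108.6]
tcp_rot: [180.0, -0.0, 4.7]
ft_force: [0.6, 0.7, -0.2]
finger_gap: 85.7
[ 486.8388264  -139.71997435  108.61063496] [ 1.79978460e+02 -4.37570353e-02  4.65793206e+00] [ 0.63042728  0.66699909 -0.15221464] 85.69294162086759
```

View pics/p2.png

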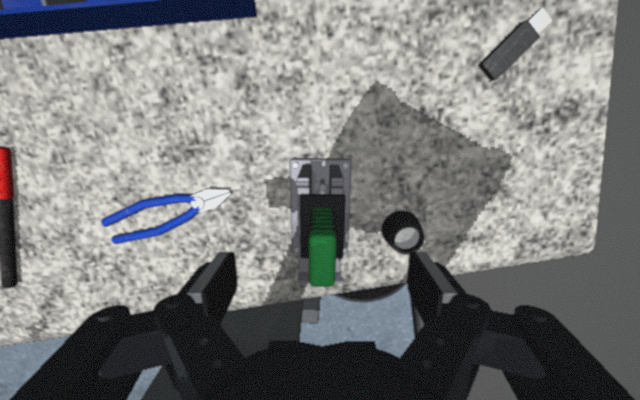

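```bash
python3 -m inch '[[[0,0,1.5],[0,0,0.012],1],[[0,0,3],[0,0,0.012],1],[[0,0,3],[0,0,0.012],0.5],[[0,0,3],[0,0,0.012],0.3],[[0,0,3],[0,0,0.012],0.2],[[0,0,3],[0,0,0.012],0],[[0,0,3],[0,0,0.012],0],[[0,0,3],[0,0,0.012],0],[[0,0,3],[0,0,0.012],0],[[0,0,3],[0,0,0.012],0],[[0,0,3],[0,0,0.012],0]]' 110
python3 -m inch '[[[0,0,-1],[0,0,0],0],[[0,0,-3],[0,0,0],0],[[0,0,-6],[0,0,0],0],[[0,0,-9],[0,0,0],0],[[0,0,-10],[0,0,0],0],[[0,0,-10],[0,0,0],0],[[0,0,-10],[0,0,0],0]]'
python3 -c "
from h import *
s,im=snap('wrist','p3.png');print(s['tool_pos'],s['tcp_rot'],s['ft_force'],s['finger_gap'])
a=cv2.resize(cv2.imread('pics/p3.png')[150:350,220:420],None,fx=3,fy=3,interpolation=cv2.INTER_CUBIC);cv2.imwrite('pics/p3z.png',a)"
```

```text
time: 11.7
tool_pos: [487.1, -139.9, 78.5]
tcp_rot: [180.0, -0.1, 3.9]
ft_force: [0.2, -0.4, 5.2]
finger_gap: 12.8
time: 12.4
tool_pos: [485.9, -139.4, 176.4]
tcp_rot: [-180.0, 0.1, 3.9]
ft_force: [-0.1, 0.6, -2.5]
finger_gap: 12.8
[ 485.87669501 -139.37250713  176.43438851] [-1.79961517e+02  8.40538755e-02  3.88306631e+00] [-0.07411172  0.61989435 -2.49314019] 12.753552700533596
```

View pics/p3z.png

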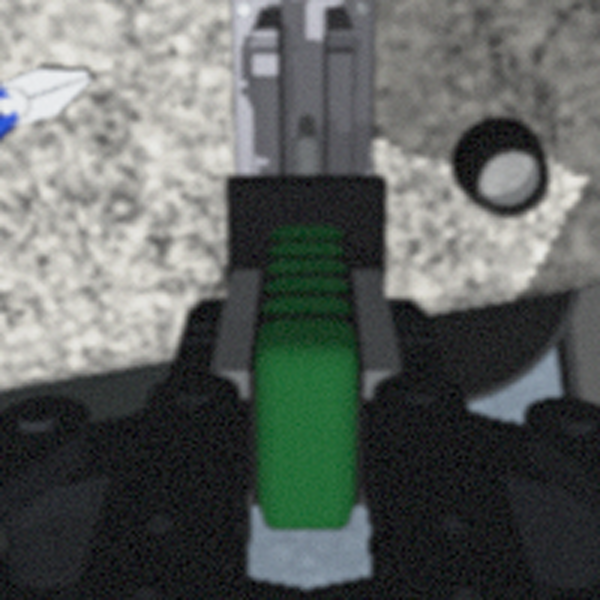

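```bash
python3 -c "
from h import *
m=viewer.camera_model('wrist');M=np.array(m['mount']);print(M.round(3))
for x in (20,22,24):
  for z in(44,64): print(x,z,proj(m,M,[x,0,z]))
for x in (-23,23): print('flange front',proj(m,M,[x,0,20]))
for x in (-15,15): print('grip top',proj(m,M,[x,0,-30]))
"
```

```text
[[-0.00000e+00 -9.57000e-01 -2.89000e-01  7.38590e+01]
 [ 1.00000e+00 -1.00000e-03  1.00000e-03 -8.76000e-01]
 [-1.00000e-03 -2.89000e-01  9.57000e-01 -1.31263e+02]
 [ 0.00000e+00  0.00000e+00  0.00000e+00  1.00000e+00]]
20 44 (np.float64(322.95694313740904), np.float64(202.7805895631135))
20 64 (np.float64(322.82140250498543), np.float64(194.34235109351044))
22 44 (np.float64(322.9598162275705), np.float64(199.73833396991049))
22 64 (np.float64(322.82361479855086), np.float64(191.5643690128229))
24 44 (np.float64(322.9627075655167), np.float64(196.67675617578146))
24 64 (np.float64(322.82583980693136), np.float64(188.7704209097804))
flange front (np.float64(323.08219488227786), np.float64(283.8220789705929))
flange front (np.float64(323.1683627204341), np.float64(210.40641275825317))
grip top (np.float64(323.71005806299524), np.float64(333.6751592754015))
grip top (np.float64(323.8365298179746), np.float64(270.45544392957333))
```

```bash
python3 -m inch '[[[0.3,-1,-3],[0,0,-0.1],0],[[1,-4,-4],[0,0,-0.22],0],[[1.8,-7.2,-4],[0,0,-0.35],0],[[2.7,-10.8,-4],[0,0,-0.48],0],[[3.6,-14.4,-4],[0,0,-0.61],0],[[4.5,-18,-4],[0,0,-0.74],0],[[5.4,-21.6,-4],[0,0,-0.87],0],[[6.3,-25.2,-4],[0,0,-1.0],0],[[7.2,-28.8,-4],[0,0,-1.13],0],[[8.1,-32.4,-4],[0,0,-1.26],0],[[9.0,-36,-3],[0,0,-1.39],0],[[10,-39.6,-2],[0,0,-1.52],0],[[10.5,-41.8,-1],[0,0,-1.65],0],[[10.9,-43.2,0],[0,0,-1.75],0],[[10.9,-43.2,1],[0,0,-1.8],0],[[10.9,-43.2,1],[0,0,-1.8],0],[[10.9,-43.2,1],[0,0,-1.8],0]]'
python3 -c "
from h import *
s,im=snap('wrist','q1.png');print(s['tool_pos'],s['tcp_rot'],s['ft_force'],s['finger_gap'],s['joint_pos'])
a=cv2.resize(cv2.imread('pics/q1.png')[100:300,220:420],None,fx=3,fy=3,interpolation=cv2.INTER_CUBIC);cv2.imwrite('pics/q1z.png',a)
m,T=cam('wrist',s);print(proj(m,T,(559,320.5,58)),proj(m,T,(573.5,325,68)))
snap('side','q1s.png')
a=cv2.resize(cv2.imread('pics/q1s.png')[200:330,240:370],None,fx=4,fy=4,interpolation=cv2.INTER_CUBIC);cv2.imwrite('pics/q1sz.png',a)
"
```

```text
time: 14.15
tool_pos: [565.1, 298.2, 166.0]
tcp_rot: [-179.8, 0.0, 106.9]
ft_force: [-0.4, 0.1, -0.1]
finger_gap: 12.4
[565.0664601  298.19311493 165.95149188] [-1.79812657e+02  2.74088946e-02  1.06915129e+02] [-0.41918028  0.10726657 -0.11382539] 12.414729930766976 [ 2.32285624e+01  1.61429946e+01  8.34430867e+01 -6.73132249e-03
  8.06031392e+01  6.31458782e+00]
(np.float64(322.6089500389434), np.float64(177.33865558010817)) (np.float64(341.45633610351126), np.float64(179.8586483762532))
```

View pics/q1z.png

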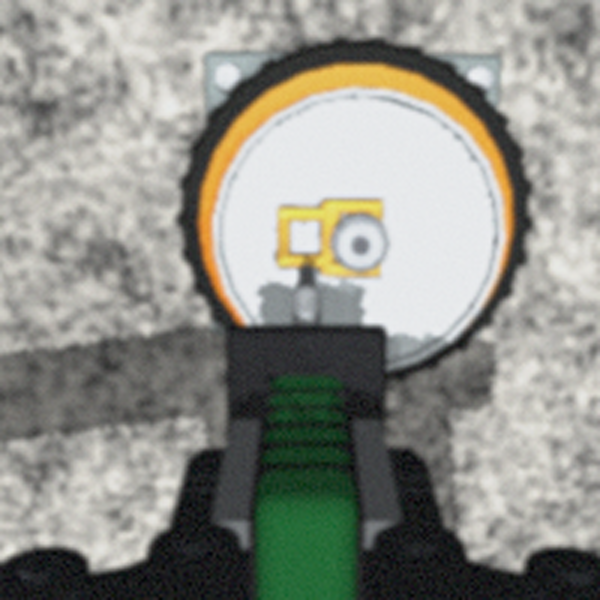

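View pics/q1sz.png

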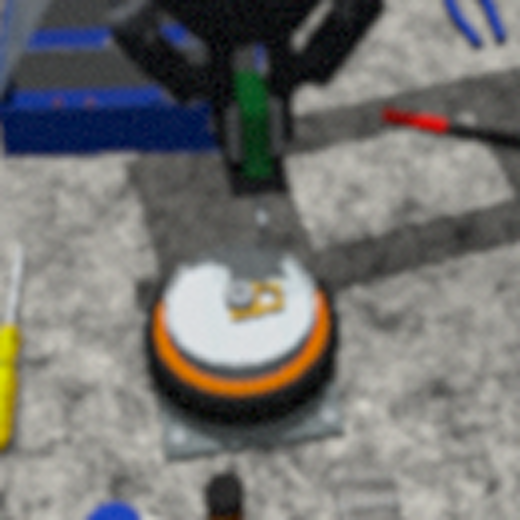

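```bash
cat > q.py <<'E'
from h import *
from eye import eye
import sys
def hole(im):
    mk,_,_=eye(im)
    cs,h=cv2.findContours(mk,cv2.RETR_CCOMP,cv2.CHAIN_APPROX_NONE)
    out=[]
    for q,hh in zip(cs,h[0]):
        if hh[3]>=0 and cv2.contourArea(q)>40:
            M=cv2.moments(q);out.append((M['m10']/M['m00'],M['m01']/M['m00'],cv2.contourArea(q),cv2.boundingRect(q)))
    return out
E
python3 - <<'E'
from q import *
im=cv2.cvtColor(cv2.imread('pics/q1.png'),cv2.COLOR_BGR2RGB)
h=hole(im);print(h)
s={'tool_pos':np.array([565.066,298.193,165.951]),'tcp_rot':[-179.8127,.0274,106.915]}
m,T=cam('wrist',s)
s3={'tool_pos':[580.97,322.672,135.721],'tcp_rot':[179.929,.2704,-169.7007]}
m,T3=cam('wrist',s3)
u,v=h[0][:2]
o1,d1=ray(m,T,u,v);o2,d2=ray(m,T3,323.14,186.46)
A=np.stack([d1,-d2],1);t=np.linalg.lstsq(A,o2-o1,rcond=None)[0]
print(o1+d1*t[0],o2+d2*t[1])
Rt=R.from_euler('xyz',s['tcp_rot'],degrees=True).as_matrix()
for z in (54,58,62,66):
    p=plane(m,T,u,v,z);p3=plane(m,T3,323.14,186.46,z);print(z,p.round(1),(Rt.T@(p-s['tool_pos'])).round(1),'w3',p3.round(1),(Rt.T@(p3-s['tool_pos'])).round(1))
E
```

```text
[(321.0, 178.5, 148.0, (315, 172, 13, 14))]
[557.79311038 319.90666002  61.55317484] [557.77653822 319.91865848  61.54968814]
54 [558.2 318.3  54. ] [ 21.3  -0.3 111.9] w3 [559.6 320.3  54. ] [ 22.8   1.6 111.9]
58 [558.  319.2  58. ] [ 22.2  -0.3 107.9] w3 [558.7 320.1  58. ] [ 22.9   0.6 107.9]
62 [557.8 320.   62. ] [ 23.   -0.3 103.9] w3 [557.7 319.9  62. ] [ 23.   -0.4 103.9]
66 [557.5 320.8  66. ] [23.9 -0.3 99.9] w3 [556.7 319.7  66. ] [23.1 -1.4 99.9]
```

```bash
python3 - <<'E'
from h import *
m=viewer.camera_model('wrist');M=np.array(m['mount']);np.set_printoptions(precision=5,suppress=True);print(M,m['fx'],m['fy'],m['cx'])
s=telemetry.sense();print(s['tool_pos'],s['tcp_rot'],s['time'])
print(plane(m,M,321,178.5,104),plane(m,M,322.8,190,64))
E
```

```text
[[  -0.00032   -0.95721   -0.2894    74.38436]
 [   1.        -0.00013   -0.00065    0.45754]
 [   0.00059   -0.2894     0.95721 -131.26388]
 [   0.         0.         0.         1.     ]] 290.8474029109411 290.8474029109411 321.72858141894426
[566.01194 298.40461 167.74296] [-179.98464    0.00278  106.91467] 14.25
[ 23.02505  -0.29811 104.     ] [23.62341  1.06955 64.     ]
```

```bash
python3 -m inch '[[[0,-0.12,1],[0,0,0],0],[[0,-0.12,2],[0,0,0],0],[[0,-0.12,3],[0,0,0],0],[[0,-0.12,3.4],[0,0,0],0],[[0,-0.12,3.4],[0,0,0],0],[[0,-0.12,3.4],[0,0,0],0]]'
python3 -c "
from q import *
s,im=snap('wrist','q2.png');print(s['tool_pos'],s['tcp_rot'],s['ft_force'],s['wrist_torque'],hole(im))
a=cv2.resize(cv2.imread('pics/q2.png')[140:240,270:370],None,fx=6,fy=6,interpolation=cv2.INTER_CUBIC);cv2.imwrite('pics/q2z.png',a)
"
```

```text
time: 14.85
tool_pos: [564.9, 298.4, 133.8]
tcp_rot: [-180.0, 0.0, 107.0]
ft_force: [0.3, 0.3, -1.3]
finger_gap: 13.1
[564.8715548  298.44488154 133.75733477] [-1.79993236e+02  1.53059812e-03  1.07017527e+02] [ 0.26229316  0.32235631 -1.34883312] [ 0.03538582 -0.02747371  0.00118506] [(506.1450980392156, 12.952941176470588, 42.5, (500, 10, 14, 7))]
```

View pics/q2z.png

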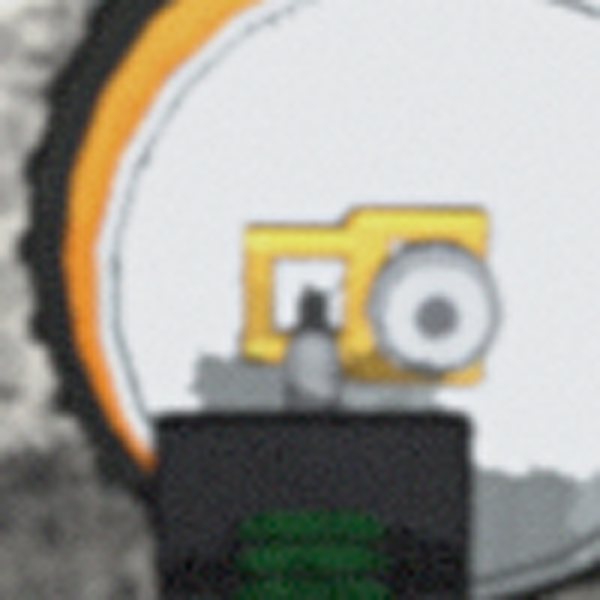

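```bash
python3 - <<'E'
from q import *
Ms=[viewer.camera_model('wrist') for _ in range(6)]
for m in Ms: print(np.array(m['mount'])[:3,3].round(2),end=' ')
print()
m=Ms[0];M=np.mean([np.array(k['mount']) for k in Ms],0)
X=lambda v,z:plane(m,M,322,v,z)[0]
print('tip(center hemi) ',[X(v,62).round(2) for v in(190,190.8,191.5)],'flange',X(208.8,20))
for zt in (54,58,62,66): print(zt,'q2 top inner->xe',X(183.7,133.8-zt)-4.5,'lower outer',X(200.3,133.8-zt)+8.5,' q1 hole',X(178.5,167-zt))
im=cv2.cvtColor(cv2.imread('pics/q2.png'),cv2.COLOR_BGR2RGB)
from eye import eye
mk=eye(im)[0]
for u in (314,316,317,318,320,322,326,327): print(u,[v for v in range(165,210) if mk[v,u]])
E
```

```text
[  74.38    0.46 -131.26] [  74.38    0.46 -131.26] [  74.38    0.46 -131.26] [  74.38    0.46 -131.26] [  74.38    0.46 -131.26] [  74.38    0.46 -131.26] 
tip(center hemi)  [np.float64(24.14), np.float64(23.58), np.float64(23.08)] flange 24.433763295376416
54 q2 top inner->xe 19.857470990069594 lower outer 19.96298990236877  q1 hole 21.05957918700902
58 q2 top inner->xe 20.805546659568037 lower outer 21.155437331975286  q1 hole 21.93279899132238
62 q2 top inner->xe 21.753622329066488 lower outer 22.347884761581817  q1 hole 22.806018795635723
66 q2 top inner->xe 22.70169799856494 lower outer 23.540332191188334  q1 hole 23.679238599949073
314 [178, 179, 180, 181, 182, 183, 184, 185, 186, 187, 188, 189, 190, 191, 192, 193, 194, 195, 196, 197, 198, 199, 200]
316 [178, 179, 180, 181, 182, 195, 196, 197, 198, 199]
317 [178, 179, 180, 181, 182, 196, 197, 198]
318 [178, 179, 180, 181, 182]
320 [178, 179, 180, 181, 182]
322 [178, 179, 180, 181, 182]
326 [178, 179, 180, 181, 182, 195, 196, 197]
327 [177, 178, 179, 180, 181, 182, 183, 187, 194, 195, 196, 197, 198, 199, 200, 201]
```

```bash
python3 -m inch '[[[-0.1,-0.05,0.1],[0,0,0],0],[[-0.17,-0.05,0.2],[0,0,0],0],[[-0.17,-0.05,0.3],[0,0,0],0],[[-0.17,-0.05,0.3],[0,0,0],0],[[-0.17,-0.05,0.3],[0,0,0],0]]'
python3 -c "
from q import *
s,im=snap('wrist','q3.png');print(s['tool_pos'],s['tcp_rot'],s['ft_force'],s['wrist_torque'])
a=cv2.resize(cv2.imread('pics/q3.png')[140:240,270:370],None,fx=6,fy=6,interpolation=cv2.INTER_CUBIC);cv2.imwrite('pics/q3z.png',a)
snap('side','q3s.png')
a=cv2.resize(cv2.imread('pics/q3s.png')[240:310,270:340],None,fx=8,fy=8,interpolation=cv2.INTER_CUBIC);cv2.imwrite('pics/q3sz.png',a)
"
```

```text
time: 15.4
tool_pos: [564.9, 296.6, 130.8]
tcp_rot: [-180.0, 0.0, 107.0]
ft_force: [-0.2, 0.1, -1.5]
finger_gap: 12.9
[564.87188911 296.62835841 130.77071095] [-1.79997365e+02  1.32912274e-03  1.07015562e+02] [-0.21808911  0.05614694 -1.45739535] [0.00236811 0.03706866 0.07680918]
```

View pics/q3z.png

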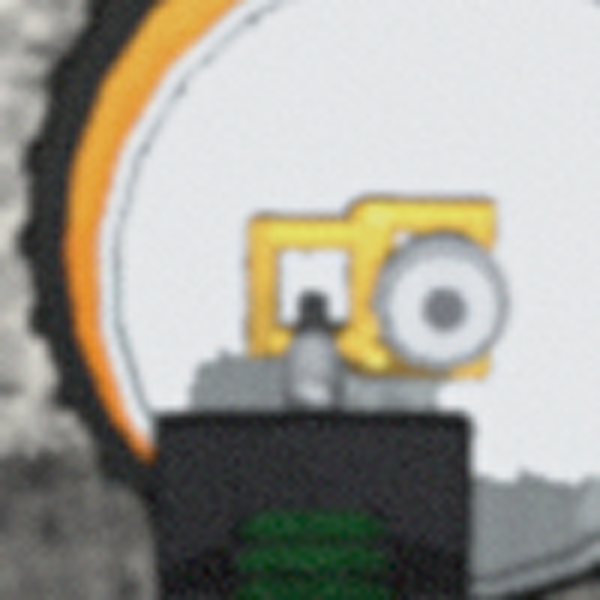

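View pics/q3sz.png

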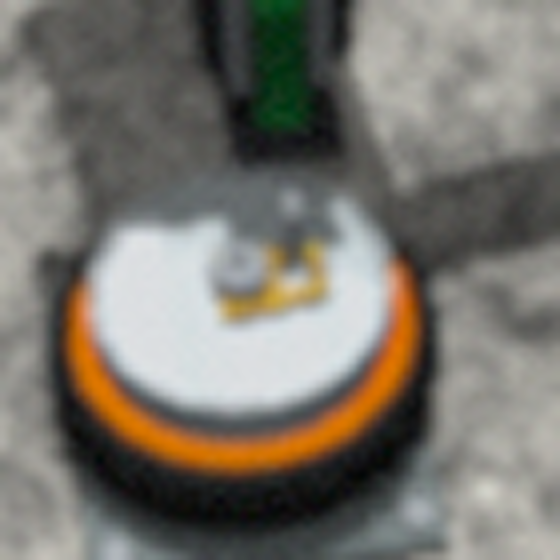

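The tip (313,290 in the zoom) is centred on the eye (u 280–348), and the projected alignment is good. I'll descend slowly and watch the force.

```bash
python3 -m inch '[[[0,0,0.1],[0,0,0],0],[[0,0,0.2],[0,0,0],0],[[0,0,0.25],[0,0,0],0],[[0,0,0.25],[0,0,0],0]]'; python3 -m inch '[[[0,0,0.05],[0,0,0],0],[[0,0,0.1],[0,0,0],0],[[0,0,0.1],[0,0,0],0]]';python3 -m inch '[[[0,0,0.05],[0,0,0],0],[[0,0,0.1],[0,0,0],0],[[0,0,0.1],[0,0,0],0]]'
```

```text
time: 15.9
tool_pos: [564.8, 296.6, 128.1]
tcp_rot: [-180.0, 0.0, 107.0]
ft_force: [0.1, -0.4, -0.9]
finger_gap: 12.8
time: 16.2
tool_pos: [564.8, 296.6, 127.2]
tcp_rot: [-180.0, 0.0, 107.0]
ft_force: [-0.2, 0.0, -1.2]
finger_gap: 12.7
time: 16.5
tool_pos: [564.9, 296.7, 126.3]
tcp_rot: [180.0, 0.0, 107.0]
ft_force: [-0.1, -0.0, -0.2]
finger_gap: 12.8
```

```bash
for i in 1 2; do python3 -m inch '[[[0,0,0.05],[0,0,0],0],[[0,0,0.1],[0,0,0],0],[[0,0,0.1],[0,0,0],0]]' | grep -E 'pos|ft'; done
python3 -c "
from q import *
s,im=snap('wrist','q4.png');print(s['tool_pos'],s['ft_force'],s['wrist_torque'])
a=cv2.resize(cv2.imread('pics/q4.png')[140:240,270:370],None,fx=6,fy=6,interpolation=cv2.INTER_CUBIC);cv2.imwrite('pics/q4z.png',a)
"
```

```text
tool_pos: [565.1, 296.7, 125.8]
ft_force: [-1.2, -0.8, 4.0]
tool_pos: [565.2, 296.8, 125.5]
ft_force: [-2.3, -1.9, 8.4]
[565.23723622 296.75206059 125.51198692] [-2.26764748 -1.90582045  8.41245763] [-0.23133503  0.65043982  0.12004853]
```

View pics/q4z.png

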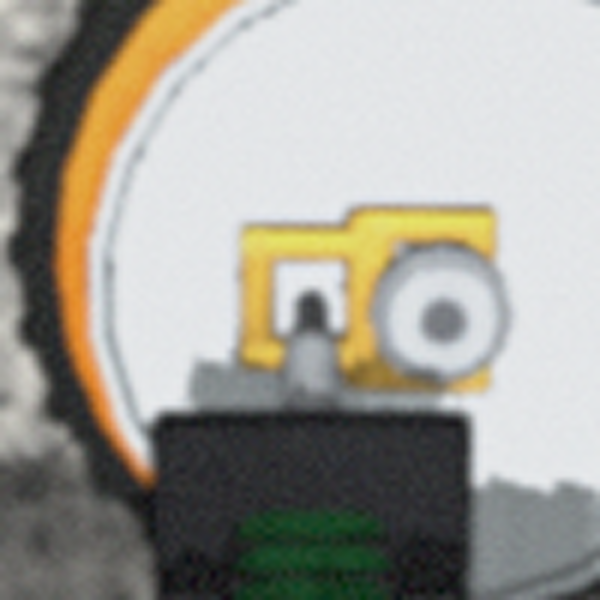

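The contact is at a TCP height of about 126, and the tip appears inside the eye (312,306 within 273–343 × 262–339), so this is probably the cup floor. I'll back off 1 mm and start a careful test pull.

```bash
python3 -m inch '[[[0,0,-0.15],[0,0,0],0],[[0.08,0,-0.15],[0,0,0],0],[[0.08,0,-0.15],[0,0,0],0]]'|grep -E 'pos|ft';  python3 -m inch '[[[0,-0.1,0],[0,0,0],0],[[0,-0.2,0],[0,0,0],0],[[0,-0.3,0],[0,0,0],0],[[0,-0.3,0],[0,0,0],0]]'
python3 -c "
from q import *
s,im=snap('wrist','q5.png');print(s['tool_pos'],s['ft_force'],s['wrist_torque'])
a=cv2.resize(cv2.imread('pics/q5.png')[140:240,270:370],None,fx=6,fy=6,interpolation=cv2.INTER_CUBIC);cv2.imwrite('pics/q5z.png',a)
"
```

```text
tool_pos: [564.9, 297.4, 125.9]
ft_force: [0.4, -0.7, 3.5]
time: 17.85
tool_pos: [562.0, 296.7, 125.9]
tcp_rot: [180.0, -0.0, 107.0]
ft_force: [2.7, 0.7, 1.9]
finger_gap: 12.7
[561.95369951 296.73012614 125.92579855] [2.70718776 0.68870899 1.89485635] [ 0.26242116 -0.57910663 -0.10140401]
```

View pics/q5z.png

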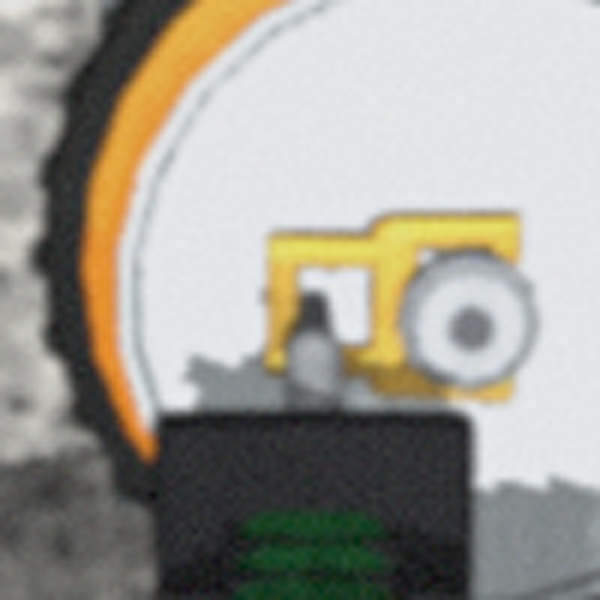

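```bash
python3 -m inch '[[[0,-0.08,-0.05],[0,0,0],0],[[0,-0.16,-0.1],[0,0,0],0],[[0,-0.24,-0.1],[0,0,0],0],[[0,-0.3,-0.1],[0,0,0],0],[[0,-0.3,-0.1],[0,0,0],0]]'
python3 -c "
from q import *
s,im=snap('wrist','q6.png');print(s['tool_pos'],s['ft_force'],s['wrist_torque'])
a=cv2.resize(cv2.imread('pics/q6.png')[140:240,270:370],None,fx=6,fy=6,interpolation=cv2.INTER_CUBIC);cv2.imwrite('pics/q6z.png',a)
"
```

```text
time: 18.4
tool_pos: [558.9, 295.8, 126.4]
tcp_rot: [180.0, -0.0, 107.0]
ft_force: [5.2, 2.5, -2.1]
finger_gap: 12.9
[558.89311141 295.75712776 126.37144741] [ 5.15434864  2.48693029 -2.09160366] [ 0.48273984 -1.04115116 -0.10703451]
```

View pics/q6z.png

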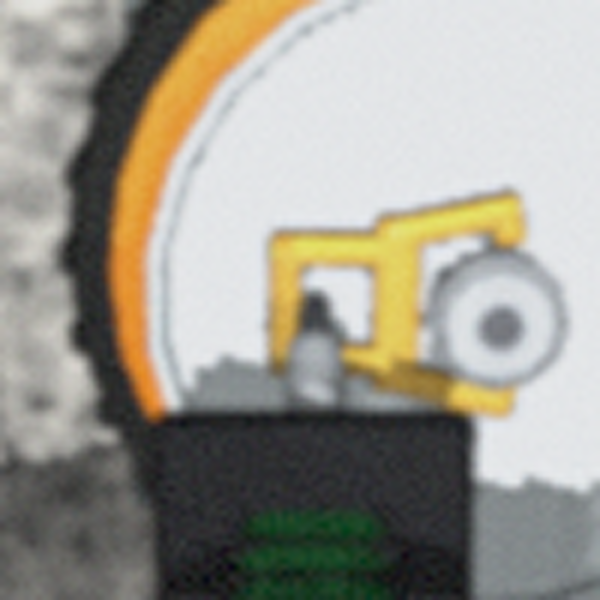

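The hook is in the eye and the clip is coming out, with the jaws spreading, at about 2.7 mm so far. I'll continue.

```bash
python3 -m inch '[[[0,-0.1,0],[0,0,0],0],[[0,-0.2,0],[0,0,0],0],[[0,-0.3,0],[0,0,0],0],[[0,-0.4,0],[0,0,0],0],[[0,-0.4,0],[0,0,0],0]]' | grep -E 'pos|ft|gap'
python3 -m inch '[[[0,-0.1,0],[0,0,0],0],[[0,-0.2,0],[0,0,0],0],[[0,-0.3,0],[0,0,0],0],[[0,-0.3,0],[0,0,0],0]]' | grep -E 'pos|ft|gap'
python3 -c "
from q import *
s,im=snap('wrist','q7.png');print(s['tool_pos'],s['ft_force'],s['wrist_torque'])
a=cv2.resize(cv2.imread('pics/q7.png')[140:240,270:370],None,fx=6,fy=6,interpolation=cv2.INTER_CUBIC);cv2.imwrite('pics/q7z.png',a)
"
```

```text
tool_pos: [554.1, 294.1, 126.3]
ft_force: [-1.6, -0.7, 0.3]
finger_gap: 12.8
tool_pos: [552.1, 293.5, 126.8]
ft_force: [0.3, -0.2, -1.2]
finger_gap: 12.6
[552.13941567 293.54528597 126.78481341] [ 0.25484417 -0.15326458 -1.20227892] [ 0.03331147 -0.01794461  0.00691146]
```

View pics/q7z.png

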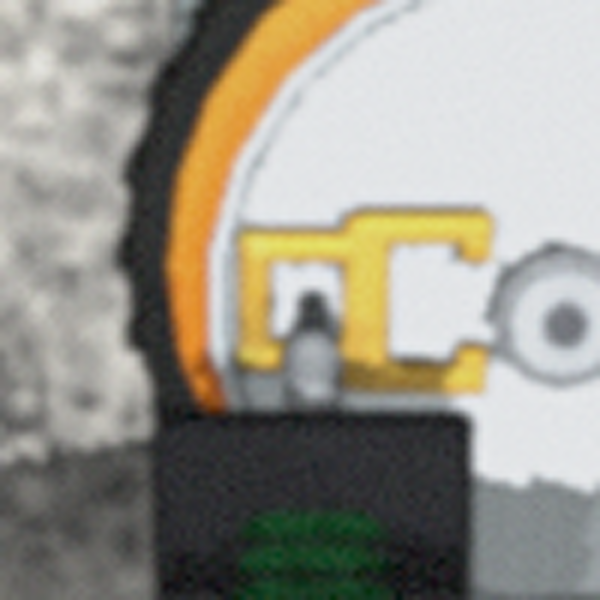

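The clip has sprung free. Its jaws are clear of the axle (the gap is at u 490) and its tail is at the rim, about 14 mm out, with the pin free in the eye. I'll lift straight up.

```bash
python3 -m inch '[[[0,-0.05,-0.1],[0,0,0],0],[[0,-0.05,-0.4],[0,0,0],0],[[0,-0.05,-0.8],[0,0,0],0],[[0,-0.05,-1.5],[0,0,0],0],[[0,-0.05,-3],[0,0,0],0],[[0,-0.05,-5],[0,0,0],0],[[0,-0.05,-7],[0,0,0],0],[[0,-0.05,-9],[0,0,0],0],[[0,-0.05,-9],[0,0,0],0],[[0,-0.05,-9],[0,0,0],0]]'
python3 -c "
from q import *
s,im=snap('wrist','q8.png');print(s['tool_pos'],s['ft_force'],s['tcp_rot'])
a=cv2.resize(cv2.imread('pics/q8.png')[60:300,200:440],None,fx=2.5,fy=2.5,interpolation=cv2.INTER_CUBIC);cv2.imwrite('pics/q8z.png',a)
"
```

```text
time: 20.4
tool_pos: [552.2, 293.7, 217.8]
tcp_rot: [179.9, -0.0, 107.0]
ft_force: [0.3, 0.5, -1.0]
finger_gap: 13.0
[552.21369465 293.65830626 217.80220348] [ 0.34134202  0.48802436 -0.97234022] [ 1.79886338e+02 -1.26185144e-02  1.07015320e+02]
```

View pics/q8z.png

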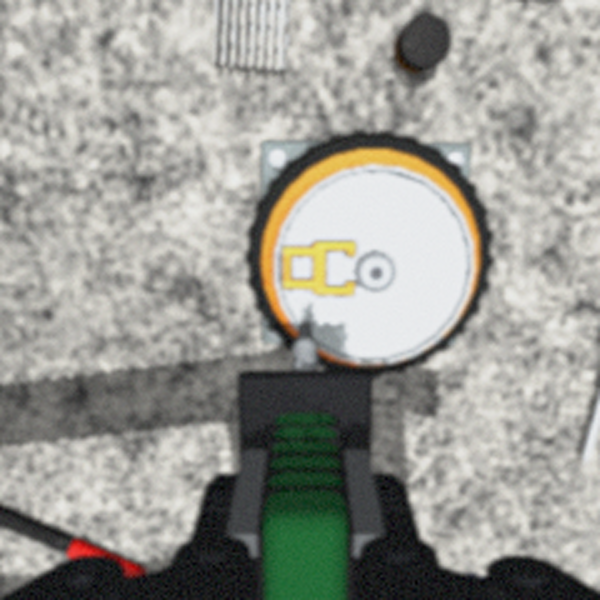

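```bash
python3 -m inch '[[[-1,-0.5,0],[0,0,0.08],0],[[-4,-1.9,0],[0,0,0.21],0],[[-7.5,-3.6,0],[0,0,0.35],0],[[-11,-5.3,0],[0,0,0.49],0],[[-14.5,-6.9,0],[0,0,0.63],0],[[-18,-8.6,0],[0,0,0.77],0],[[-21.5,-10.3,0],[0,0,0.91],0],[[-25,-12,0],[0,0,1.05],0],[[-28.5,-13.6,0],[0,0,1.19],0],[[-32,-15.3,0],[0,0,1.33],0],[[-35,-16.7,0.5],[0,0,1.47],0],[[-38,-18.2,1.5],[0,0,1.61],0],[[-39.5,-18.9,3],[0,0,1.74],0],[[-39.5,-18.9,3.8],[0,0,1.8],0],[[-39.5,-18.9,3.8],[0,0,1.8],0],[[-39.5,-18.9,3.8],[0,0,1.8],0],[[-39.5,-18.9,3.8],[0,0,1.8],0]]'
python3 -c "
from q import *
for i in range(3):
  s,im=snap('wrist','t1.png');print(s['tool_pos'],s['ft_force'],s['tcp_rot'])
a=cv2.resize(cv2.imread('pics/t1.png')[150:350,220:420],None,fx=3,fy=3,interpolation=cv2.INTER_CUBIC);cv2.imwrite('pics/t1z.png',a)
"
```

```text
time: 22.15
tool_pos: [486.8, -139.1, 179.0]
tcp_rot: [-180.0, -0.0, 4.0]
ft_force: [0.5, 0.1, -0.9]
finger_gap: 13.0
[ 486.79264636 -139.14269463  178.99856527] [ 0.47688293  0.09565358 -0.85594629] [-1.79999927e+02 -9.71906352e-03  4.01654297e+00]
[ 486.96128111 -139.16212477  179.25200073] [-0.07843203  0.57332299 -0.59694923] [ 1.79985409e+02 -3.39916949e-02  4.00562134e+00]
[ 487.04256678 -139.20975303  179.37633696] [ 0.14358456  0.09130906 -0.33422948] [ 1.79979690e+02 -5.12505517e-02  3.98774130e+00]
```

View pics/t1z.png

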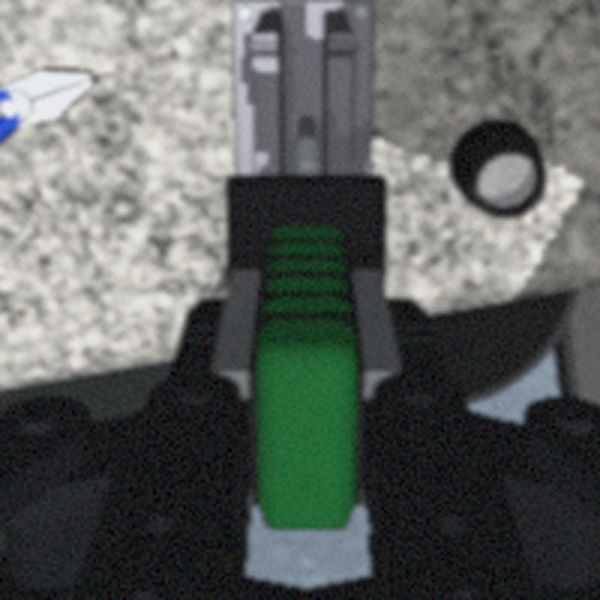

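```bash
python3 -m inch '[[[0,0.03,1.5],[0,0,0],0],[[0,0.03,3],[0,0,0],0],[[0,0.03,4.5],[0,0,0],0],[[0,0.03,6],[0,0,0],0],[[0,0.03,7.5],[0,0,0],0],[[0,0.03,8.7],[0,0,0],0],[[0,0.03,9.4],[0,0,0],0],[[0,0.03,9.8],[0,0,0],0],[[0,0.03,9.9],[0,0,0],0],[[0,0.03,9.9],[0,0,0],0],[[0,0.03,9.9],[0,0,0],0]]'; python3 -m inch '[[[0,0,0.05],[0,0,0],0],[[0,0,0.1],[0,0,0],0],[[0,0,0.1],[0,0,0],0]]'
```

```text
time: 23.4
tool_pos: [487.2, -140.1, 80.5]
tcp_rot: [180.0, -0.1, 3.9]
ft_force: [-0.1, -0.1, -1.1]
finger_gap: 12.5
time: 23.7
tool_pos: [486.7, -139.9, 78.9]
tcp_rot: [180.0, -0.0, 3.9]
ft_force: [0.6, 0.8, -1.6]
finger_gap: 12.9
```

```bash
for i in 1 2 ; do python3 -m inch '[[[0,0,0.03],[0,0,0],0],[[0,0,0.05],[0,0,0],0],[[0,0,0.05],[0,0,0],0]]'|grep -E 'pos|ft'; done
```

```text
tool_pos: [486.7, -139.9, 78.6]
ft_force: [-1.1, 0.7, 2.8]
tool_pos: [486.7, -139.9, 78.5]
ft_force: [-4.8, 1.6, 8.6]
```

```bash
python3 -m inch '[[[0,0,-0.05],[0,0,0],0],[[0,0,-0.05],[0,0,0],0.2],[[0,0,-0.05],[0,0,0],0.3],[[0,0,-0.05],[0,0,0],0.6],[[0,0,-0.05],[0,0,0],1],[[0,0,-0.05],[0,0,0],1],[[0,0,-0.05],[0,0,0],1],[[0,0,-0.05],[0,0,0],1],[[0,0,-0.05],[0,0,0],1]]'
python3 -m inch '[[[0,0,-2],[0,0,0],1],[[0,0,-5],[0,0,0],1],[[0,0,-9],[0,0,0],1],[[-4,0,-12],[0,0,0],1],[[-7,0,-12],[0,0,0],1],[[-7,0,-12],[0,0,0],1],[[-7,0,-12],[0,0,0],1]]'
python3 -c "
from q import *
s,im=snap('wrist','f1.png');print(s['tool_pos'],s['ft_force'],s['tcp_rot'])
a=cv2.resize(cv2.imread('pics/f1.png')[40:240,220:420],None,fx=3,fy=3,interpolation=cv2.INTER_CUBIC)
cv2.imwrite('pics/f1z.png',a)
snap('side','f1s.png');snap('top','f1t.png')
A=cv2.imread('pics/f1s.png');B=cv2.imread('pics/f1t.png')
cv2.imwrite('pics/f1x.png',np.hstack([cv2.resize(A[120:200,315:395],None,fx=4.5,fy=4.5),cv2.resize(B[160:250,180:270],None,fx=4,fy=4)]))
"
python3 pk.py
```

```text
time: 25.2
tool_pos: [486.6, -139.8, 78.3]
tcp_rot: [-180.0, 0.0, 3.9]
ft_force: [0.3, -1.1, -0.1]
finger_gap: 85.7
time: 25.9
tool_pos: [416.8, -144.7, 198.6]
tcp_rot: [180.0, -0.1, 3.8]
ft_force: [0.3, 0.5, 0.4]
finger_gap: 85.3
[ 416.83879257 -144.74232166  198.57576919] [0.30831434 0.54027128 0.35860523] [ 1.79967861e+02 -7.33688419e-02  3.84104595e+00]
[313  97  20  42 798] [322.20551378 117.40726817]
((322.5, 117.5), (41.0, 19.0), 90.0)
[313.  97.] [ 501.8 -131.7  108. ]
[332.  97.] [ 502.7 -145.3  108. ]
[332. 138.] [ 474.  -147.5  108. ]
[313. 138.] [ 473.  -133.4  108. ]
262 57 [ 417.26728775 -144.4650226   198.01074397] [-1.79979352e+02  1.03027801e-02  3.89673549e+00]
```

View pics/f1z.png

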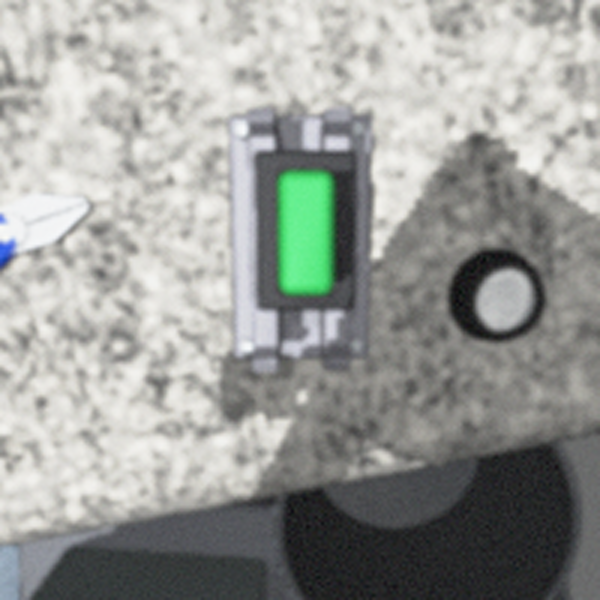

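View pics/f1x.png

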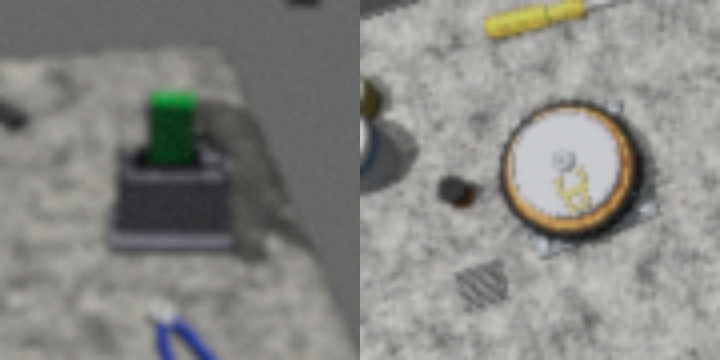

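The pick stands upright on the rails at its old place, the clip lies at the rim, and the jar, heat sink and loupe look unmoved. I'll hand the job in.

```bash
python3 -c "
from bench import r,telemetry
r.hand_in();print(telemetry.sense()['time'])"
```

```text
the job is handed in; nothing more can be done
the job is handed in; nothing more can be done
```

The clip is out of its groove and lying at the rim of the cup, and the pick is back upright in its rest with the gripper clear. I handed the job in at about 26 s of the allowed 59 s.

- **Regrasp:** From my first grasp the flange hid the hook tip from the wrist camera. I set the pick back in the rest, turned the gripper half round and took it again so I could see the tip.
- **Hooking:** I lowered the tip into the eye in steps of 1 mm or less. It touched what I took to be the cup floor, about 62 mm above the bench, at up to 8.4 N before I backed off.
- **Height disagreement:** The camera estimate put the clip's top near 61.5 mm, which would mean a floor of about 57 mm. I trusted the touch and the resistance felt in the pull.
- **Pull:** The pull along the wheel's -x read up to about 6 N, then the clip sprung free.
- **Return:** The pick touched down on the rails with up to 8.6 N, and I eased off before letting go.

**Last checks:**
- The wrist and top pictures show the clip's jaws clear of the axle and its tail at the rim, about 14 mm out.
- The pick is within about 1 mm of where it started. The hook itself is hidden between the rails, so I could not see it directly.
- The jar, heat sink and loupe look unmoved by eye; I did not measure them again.

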